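# Free the transport lock and set the strip gauge without backlash

## Robot

A 6-joint arm with a two-finger parallel gripper is mounted at the origin on the work surface; the furniture and walls round the work are solid. World frame = base frame: x ahead of the robot, y to its left, z up, the work surface at z = 0. Lengths are in m, angles in rad, forces in N, time in s.
With the tool pointing down it reaches from about 0.25 to 0.8 m from the base axis. Payload 3.9 kg.
Tool frame: the origin (TCP) lies at the very end of the fingers, on their centre line; the grasp point (between the pads) lies 19 mm behind it; z points along the fingers, y is the line along which they close (so a half turn about z gives the same grasp; the last joint's range is limited). The gripper opens to 85 mm and grips with 20 to 120 N. Pads are 22 mm wide; open, the fingers measure 114 mm over their backs; the gripper's body (76 mm by 85 mm) begins 54 mm behind the grasp point. The pads swing forward as they close: fully open they stand 13 mm farther back than shut.
Start: joints at [-1.141, 0.26, -0.138, 1.173, 0, 1.571], TCP at [0.219, -0.477, 0.231] pointing down, gripper open.
Joint ranges: [-2.78, 2.78], [-0.83, 1.72], [-1.28, 1.37], [-1.9, 2.12], [-1.57, 1.48], [-3.14, 3.14]. Speed limits (rad/s): [2.57, 2.57, 3.14, 3.14, 3.14, 3.14].

## Interface

Orientations are given as [roll, pitch, yaw] about the fixed x, y, z axes, in that order (R = Rz(yaw) Ry(pitch) Rx(roll)).
In Python, from bench import read_state, capture, camera_params, hand_in gives the robot as it stands. The module is installed in compiled form; this text tells all that it offers.
- The arm moves only by the shell command python3 -m jog 'ROWS' [FORCE]. ROWS is JSON, a list of rows, each a list of 5 numbers: the opening, from 0 (shut) to 1 (fully open), then the shift along the tool's x, y, z in m, then the turn about the tool's z in rad. A call has 1 to 12 rows; each row is the pose to reach, as a shift and turn from the pose commanded when the call began, along the tool's axes at that moment; what a row does not reach only later rows make up. A row lasts 1/12 s, in which the tool goes at most 41.7 mm and 7.16 degrees, less where a joint would pass 70% of its speed; a pose out of reach is approached as far as the arm can. A call with a gripper value outside its range is refused whole. The fingers move at their own pace and stop on an object; FORCE is the grip in N (left out, the last holds). Time passes only in rows, so rows that repeat a pose let the fingers close. It gives the time, the measured TCP pose, the force, the opening and the grip force at its end, in the units of the state.
- read_state(): the state, without advancing time (a new reading comes with each control period).
- capture(name): name is "side" or "top"; returns the picture (384x512x3 uint8, red, green, blue); there is no depth.
- camera_params(name): a dict with "camera_matrix" (3x3 intrinsics, pixels), "R" (3x3) and "t" (3): a world point X has camera coordinates R X + t. Camera axes: x right, y down, z forward; pixel columns grow to the right and rows downward; lengths in m; the calibration is good to about 2 mm. A picture is of the moment at which its call begins. camera_params takes no time and is no camera call.
- hand_in(): hands the job in; it is judged then, once.
The state is a dict: "time_s": time; "qpos": joint angles; "qvel": joint speeds; "joint_efforts": joint torques, N m; "ee_pos": TCP position; "ee_rot": TCP orientation; "contact_force": force on the tool from outside, world axes, zero at the start; "moment": the same for the moment, N m; "width": opening from 0.0 (shut) to 1.0 (fully open); "finger_force": force on a finger pad.
Only numpy, scipy, OpenCV 4.12 (cv2) and the standard library are available. Lean on these libraries where they do the work, as an engineer would, in place of code of your own. Each camera call takes 0.05 s, during which the arm holds its last target. There are 200 camera calls.

## Task

Push the orange lock cartridge of the grey strip gauge in until it springs up, pull it out and stand it upright in the blue tray. Then turn the black knob (do not push the carriage itself) to drive the fence's pointer about 5 mm past the white line of the red marker, and come back to the line, so that the pointer stops in line with it with the screw's play taken up on the return side. Let go, and leave the other things where they stand.

Things in the scene. Friction and masses are not known exactly. Their poses are not given: they have to be found in the camera images.
- gauge: Strip gauge bolted to the table, grey, 300 mm wide (its y) and about 250 mm deep, never moves. Origin on the table; its x axis points away from the robot (yaw up to about 15 degrees), y to the left along the screw, z up. In its frame: cartridge well at (-35, 50) mm, knob head at (-50, -95) mm, screw and carriage at x = 50 mm, rear rail at x = 103 mm. Highest fixed part besides the knob: the well collar, 88 mm; the fence reaches 90 mm.
- knob_grip (a point): Centre of the grip of the black round ribbed knob, on its axis: 50 mm in diameter, grip 37 mm long (18.5 mm either way from this point along the axis), below it a 66 mm aluminium dial disc. Own z axis = knob axis, pointing out of the knob: leaning 35 degrees from vertical toward the gauge's -x (toward the robot), so it is gripped with the tool tilted by 35 degrees. Any grip angle will do; the setting takes some 1.5 to 3 rad, so usually a second grip. Light: under 0.2 N m.
- knob (a joint): Angle of the knob, rad, starting near 0 (range -0.5 to 4.2); grows when turned clockwise as seen looking down on the knob. Through the screw it drives a nut 16 mm per rad toward the gauge's +y (left). The nut has 5 mm of play in the carriage: after each reversal the knob turns about 0.31 rad before the carriage follows.
- pointer (a point): Tip of the black pointer on the aluminium carriage (which also carries the steel fence), facing the marker. It slides along the gauge's y (left is +), travel 62 mm; friction holds it where the nut leaves it. Axes as the gauge's.
- mark (a point): White line, 4 mm wide, on the red marker on the rear rail: the place to set the pointer to (same gauge y). Starts 18 to 36 mm to the left of the pointer. Fixed for the run. Axes as the gauge's.
- nut_tab (a point): Top of the brass tab (12 mm wide) of the nut, standing between two black cheeks on the carriage, 2.5 mm free on each side when centred. On the return (moving right) it presses on the right cheek.
- carriage_ref (a point): Midpoint between the two black cheeks on the carriage. carriage_ref minus nut_tab along the gauge's y is +2.5 mm with the play taken up on the return (nut pulling the carriage right), -2.5 mm while driving left.
- cartridge_mid (a point): Centre (half-way up) of the orange lock cartridge, a loose block 30 mm (its x) x 40 mm (its y) x 80 mm high with a yellow top, about 0.12 kg. It stands in a well of the gauge with 1.5 mm clearance, top 8 mm above the well's collar. It blocks the carriage. Pressed down about 6 mm or more with some 6 N (hard stop at 8 mm) and let go, it springs up 25 mm above its start, so that 33 mm stand out to be gripped and pulled straight up out of the well (47 mm remain inside).
- cartridge_top (a point): Centre of the cartridge's yellow top face.
- carrier (a joint): Height of the sprung platform under the cartridge, m: 0 latched, -0.008 fully pressed, +0.025 sprung out. It unlatches when pressed below about -0.004.
- well_mouth (a point): Centre of the mouth of the well, level with the top of its dark steel collar (43x53 mm outside), 88 mm above the table.
- tray: Open blue tray, fixed, 130 mm (x) x 110 mm (y), walls 4 mm thick and 30 mm high, floor 4 mm thick. Origin at the centre of its underside, on the table. It stands left or right of the gauge.
- kraft_box_mid (a point): Bystander: small brown kraft box, 80x110x70 mm; point at its middle.
- blue_cone_mid (a point): Bystander: pale blue thread cone, 52 mm across, 105 mm high; point at its middle.
- jar_mid (a point): Bystander: grey storage jar with white lid, 80 mm across, 163 mm high; point at its middle.
- glue_mid (a point): Bystander: grey and yellow glue tin with black cap, 71 mm across, 110 mm high; point at its middle.
Not all that is in view belongs to the job. Of the things that look like the part that bears cartridge_mid, the smaller one is meant. Of the things that look like the tray, take the one that is farthest from the robot's base at the start.

How it is judged:
By the outcome, as a careful person would: the job done as asked, in the order asked, and still so for the second after the job is handed in, with the robot touching nothing.
It also fails if it takes over 66 s, if anything falls off the work surface, if the arm or the gripper's body presses on something with over 40 N, if the wrist force passes 120 N, or if a joint passes its speed limit or range.

## Working session

There is one attempt and no reset: what is moved stays moved. The work goes in short steps, Python scripts to look and compute and a shell command to move; the robot and the scene stay as the last step left them, time stands still between calls to the robot, and variables do not carry over. Pictures are saved under pics/ and viewed, at most 10 in all, crops included, and the job is handed in when it is done.

```bash
mkdir -p pics
python3 - <<'E'
from bench import *
import cv2
for n in("side","top"):
    im=capture(n); cv2.imwrite(f"pics/{n}0.png",cv2.resize(im[:,:,::-1],(800,600),interpolation=cv2.INTER_CUBIC))
    cv2.imwrite(f"pics/raw_{n}0.png",im[:,:,::-1])
    p=camera_params(n); print(n,p)
print(read_state())
E
```

```text
side {'camera_matrix': array([[460.51384117,   0.        , 256.95057855],
       [  0.        , 460.51384117, 190.68957698],
       [  0.        ,   0.        ,   1.        ]]), 'R': array([[ 0.9994885 ,  0.02721442,  0.0167961 ],
       [ 0.02691854, -0.43236151, -0.90129846],
       [-0.01726632,  0.90128958, -0.43287293]]), 't': array([-0.45609435,  0.08622393,  1.32648754])}
top {'camera_matrix': array([[453.49411063,   0.        , 260.7171709 ],
       [  0.        , 453.49411063, 187.19691236],
       [  0.        ,   0.        ,   1.        ]]), 'R': array([[-1.12161668e-02, -9.99935255e-01, -1.91897777e-03],
       [-9.88999778e-01,  1.13765317e-02, -1.47478857e-01],
       [ 1.47491140e-01,  2.43721131e-04, -9.89063347e-01]]), 't': array([0.01328433, 0.45909031, 1.31914646])}
{'time_s': 0.1, 'qpos': array([-1.14099592e+00,  2.60634844e-01, -1.39225571e-01,  1.17270787e+00,
        2.26102699e-05,  1.57080172e+00]), 'qvel': array([-0.00017503, -0.00099336,  0.0012668 ,  0.00156973, -0.0010926 ,
       -0.0015301 ]), 'joint_efforts': array([ 3.70351745e-04, -4.06508482e+01,  2.54526991e+01,  1.00843795e-02,
        6.23718370e-05,  2.44911820e-05]), 'ee_pos': array([ 0.21851538, -0.47669544,  0.23054496]), 'ee_rot': array([-3.13982069e+00, -2.26006823e-05,  4.29794981e-01]), 'contact_force': array([-0.75918322, -0.00156517,  0.58663356]), 'moment': array([ 0.01994766, -0.00657127,  0.04439393]), 'finger_force': 0.0, 'width': 1.0000980455982516}
```

View pics/side0.png

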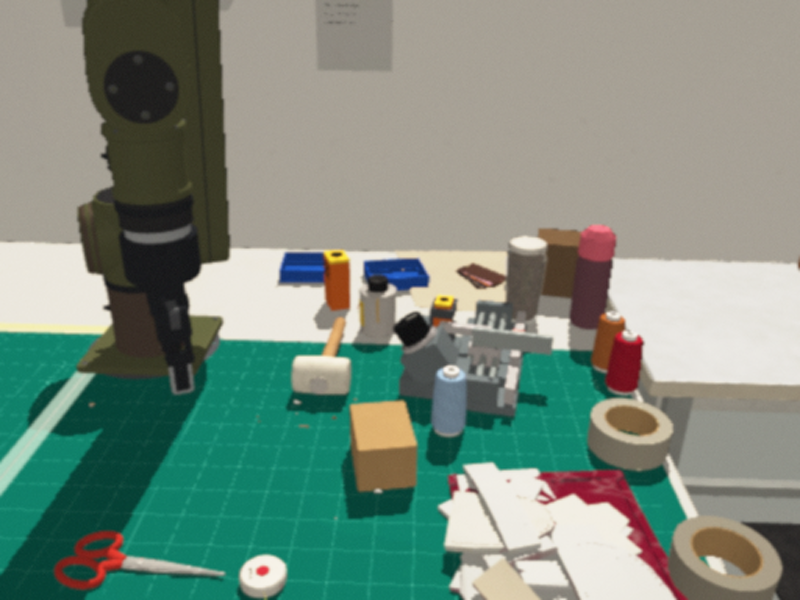

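View pics/top0.png

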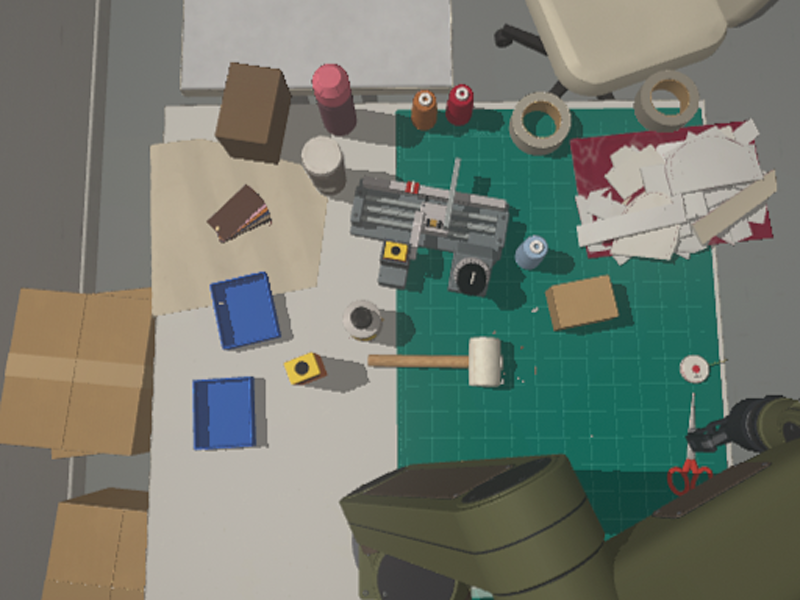

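The side picture shows the gauge at about (470,350), with the large decoy cartridge at (337,280). In the top picture the gauge is at (435,225), the cartridge's yellow top at (396,250), the knob at (470,278), the far tray at (245,310) and the decoy tray at (224,413). I'll enlarge the gauge.

```bash
cat > h.py <<'E'
from bench import *
import cv2, numpy as np
def crop(name,src,x0,y0,w,h,f):
    c=src[y0:y0+h,x0:x0+w]; cv2.imwrite(name,cv2.resize(c,(w*f,h*f),interpolation=cv2.INTER_CUBIC))
def at(cam,u,v,z):
    p=camera_params(cam);R=p["R"];t=p["t"];K=p["camera_matrix"]
    d=R.T@np.linalg.solve(K,[u,v,1.]);c=-R.T@t
    return c+d*(z-c[2])/d[2]
def proj(cam,X):
    p=camera_params(cam);q=p["camera_matrix"]@(p["R"]@np.asarray(X)+p["t"]);return q[:2]/q[2]
E
python3 - <<'E'
from h import *
im=cv2.imread("pics/raw_top0.png"); crop("pics/c1.png",im,215,95,125,100,6)
E
```

```text
(no output)
```

View pics/c1.png

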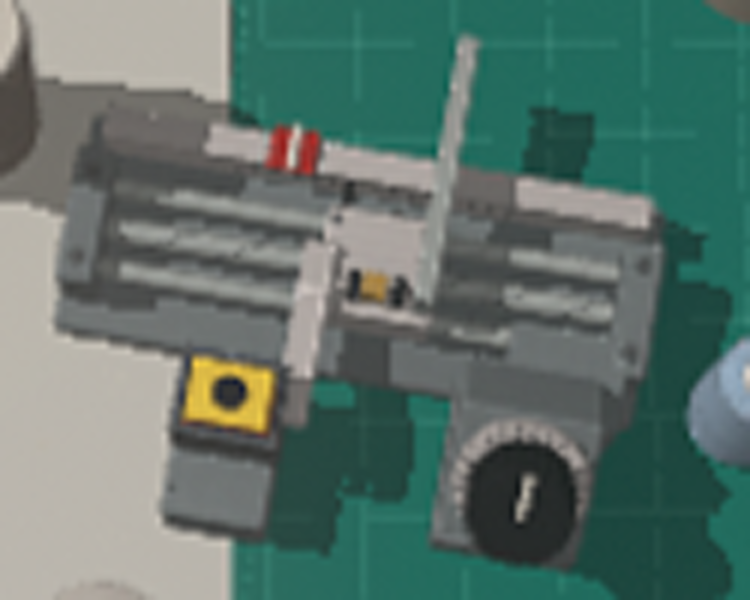

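The enlarged crop shows: yellow top centre (230,393), knob top (523,505), white line (295,148), pointer (348,192), and tab (376,286) between cheeks at 353 and 400.

Run:
```python
from h import *
P=lambda x,y,z:at("top",215+x/6-.4,95+y/6-.4,z)
a=P(210,135,.07);b=P(650,210,.07); d=a-b; yaw=np.arctan2(-d[0],d[1]); print("yaw rail",np.degrees(yaw), np.linalg.norm(d))
f=P(468,40,.09)-P(428,290,.09);print("fence yaw",np.degrees(np.arctan2(f[1],f[0])))
c=P(230,393,.096);print("cart",c)
for q in [(190,357),(272,366),(268,433),(181,424)]:print(P(*q,.096))
R=np.array([[np.cos(yaw),-np.sin(yaw)],[np.sin(yaw),np.cos(yaw)]])
o=c[:2]-R@[-.035,.05];print("org",o)
for z in(.09,.11,.13,.15):
  k=P(523,505,z);print("knobtop",z,k,R.T@(k[:2]-o),"side px",proj("side",k)*1.5625)
for n,q,z in [("mark",(295,148),.075),("ptr",(348,192),.075),("tab",(376,286),.08)]: print(n,R.T@(P(*q,z)[:2]-o))
print("expected side: cart",proj("side",c)*1.5625)
for q in[(211,284),(262,273),(281,335),(226,349)]:print("tray",at("top",q[0]/1.5625,q[1]/1.5625,.03))
im=cv2.imread("pics/raw_side0.png"); crop("pics/c2.png",im,235,180,125,95,6)
```

```text
yaw rail -10.673379981157073 0.22051659911577798
fence yaw -9.96423061519696
cart [0.52889509 0.02952117 0.096     ]
[0.54672909 0.04854971 0.096     ]
[0.54186211 0.00927718 0.096     ]
[0.5091995  0.01154541 0.096     ]
[0.51405805 0.05306297 0.096     ]
org [ 0.55402905 -0.02609613]
knobtop 0.09 [ 0.47394715 -0.10988573  0.09      ] [-0.06317772 -0.09717193] side px [411.31958904 337.80739871]
knobtop 0.11 [ 0.4706048  -0.10805136  0.11      ] [-0.066802   -0.09598833] side px [409.56580308 326.44753455]
knobtop 0.13 [ 0.46726244 -0.10621698  0.13      ] [-0.07042627 -0.09480473] side px [407.79112818 314.95236565]
knobtop 0.15 [ 0.46392009 -0.10438261  0.15      ] [-0.07405055 -0.09362113] side px [405.99518889 303.31946015]
mark [0.09616602 0.04138065]
ptr [0.07864787 0.01183041]
tab [ 0.03300066 -0.00978949]
expected side: cart [442.8914201  298.60026704]
tray [0.48064224 0.38488571 0.03      ]
tray [0.50095743 0.28734306 0.03      ]
tray [0.38096507 0.24896942 0.03      ]
tray [0.35557478 0.35276335 0.03      ]
```

View pics/c2.png

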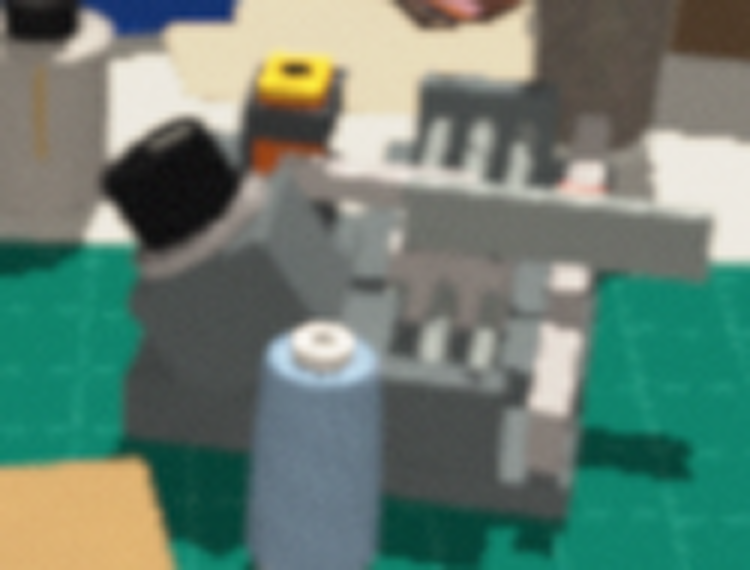

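```bash
cat >> h.py <<'E'
from scipy.spatial.transform import Rotation as Ro
def need(pos,yaw_deg=None):
    s=read_state();R=Ro.from_euler("xyz",s["ee_rot"])
    d=R.inv().apply(np.array(pos)-s["ee_pos"]);out=list(np.round(d,4))
    if yaw_deg is not None:
        dy=s["ee_rot"][2]-np.radians(yaw_deg);out.append(round((dy+np.pi)%(2*np.pi)-np.pi,3))
    print("t",s["time_s"],"need",[float(x) for x in out]);return out
E
python3 -c "
from h import *
need([.528,.030,.125],79.7)"
```

```text
t 0.1 need [0.4925, -0.3315, 0.1061, -0.961]
```

```bash
python3 -m jog '[[0,0.4925,-0.3315,0.04,-0.961],[0,0.4925,-0.3315,0.04,-0.961],[0,0.4925,-0.3315,0.04,-0.961],[0,0.4925,-0.3315,0.04,-0.961],[0,0.4925,-0.3315,0.04,-0.961],[0,0.4925,-0.3315,0.04,-0.961],[0,0.4925,-0.3315,0.04,-0.961],[0,0.4925,-0.3315,0.04,-0.961],[0,0.4925,-0.3315,0.04,-0.961],[0,0.4925,-0.3315,0.04,-0.961],[0,0.4925,-0.3315,0.04,-0.961],[0,0.4925,-0.3315,0.04,-0.961]]' 40; python3 -c "
from h import *
need([.528,.030,.110],79.7)"
```

```text
time_s: 1.1
ee_pos: [0.4792, -0.0495, 0.1973]
ee_rot: [-3.141, 0.0, 1.391]
contact_force: [-0.0, -1.2, 0.4]
width: -0.004
finger_force: 0.0
t 1.1 need [0.087, 0.0338, 0.0873, 0.0]
```

```bash
python3 -m jog '[[0,0.087,0.034,0.04,0],[0,0.087,0.034,0.06,0],[0,0.087,0.034,0.08,0],[0,0.087,0.034,0.08,0],[0,0.087,0.034,0.08,0]]'
python3 - <<'E'
from h import *
need([.528,.030,.096],79.7)
im=capture("top");s=capture("side")
a=cv2.resize(im[95:195,215:315,::-1],(400,400),interpolation=2);b=cv2.resize(s[170:270,240:340,::-1],(400,400),interpolation=2)
cv2.imwrite("pics/p1.png",np.hstack([a,b]))
E
```

```text
time_s: 1.52
ee_pos: [0.5257, 0.0289, 0.115]
ee_rot: [-3.135, 0.002, 1.393]
contact_force: [0.4, -0.6, 0.1]
width: -0.001
finger_force: 0.0
t 1.5167 need [0.0015, 0.0021, 0.019, 0.002]
```

View pics/p1.png

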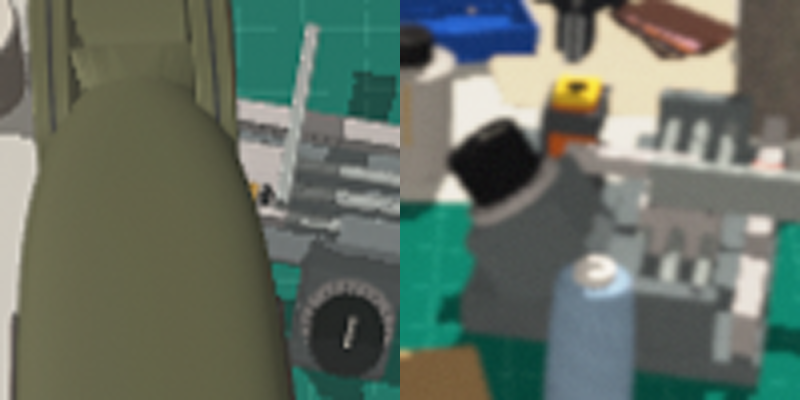

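The closed fingertips at (575,60) in the side crop sit right above the yellow top at (577,85). Next is the press.

```bash
python3 -m jog '[[0,0.001,0.001,0.015,0],[0,0.001,0.001,0.02,0],[0,0.001,0.001,0.024,0],[0,0.001,0.001,0.027,0],[0,0.001,0.001,0.027,0]]'
```

```text
time_s: 2.03
ee_pos: [0.5294, 0.0279, 0.0916]
ee_rot: [3.14, 0.0, 1.39]
contact_force: [-0.0, -2.2, 3.7]
width: -0.003
finger_force: 1.6
```

```bash
python3 -m jog '[[0,0,0,0.004,0],[0,0,0,0.006,0],[0,0,0,0.006,0]]'
```

```text
time_s: 2.28
ee_pos: [0.5308, 0.028, 0.088]
ee_rot: [3.137, 0.0, 1.39]
contact_force: [-4.3, -2.3, 18.4]
width: 0.001
finger_force: 8.7
```

```bash
python3 -m jog '[[0,0,0,-0.03,0],[0.8,0,0,-0.07,0],[0.8,0,0,-0.07,0],[0.8,0,0,-0.07,0],[0.8,0,0,-0.07,0],[0.8,0,0,-0.07,0]]'
python3 - <<'E'
from h import *
need([.528,.030,.093],79.7)
s=capture("side")
cv2.imwrite("pics/p2.png",cv2.resize(s[150:270,220:340,::-1],(600,600),interpolation=2))
E
```

```text
time_s: 2.78
ee_pos: [0.528, 0.0287, 0.1536]
ee_rot: [-3.139, 0.0, 1.391]
contact_force: [-1.4, 0.5, -1.2]
width: 0.71
finger_force: 0.0
t 2.7833 need [0.0013, -0.0001, 0.0606, -0.0]
```

View pics/p2.png

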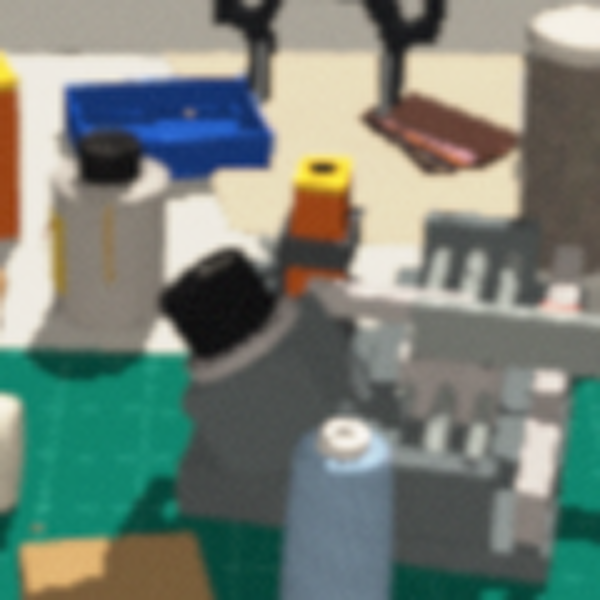

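The cartridge has sprung up, with its top at (322,170) and the jaws straddling it. I'll descend and grip.

```bash
python3 -m jog '[[0.8,0.001,0,0.03,0],[0.8,0.001,0,0.058,0],[0.8,0.001,0,0.058,0],[0.8,0.001,0,0.058,0],[0,0.001,0,0.058,0],[0,0.001,0,0.058,0],[0,0.001,0,0.058,0],[0,0.001,0,0.058,0],[0,0.001,0,0.058,0]]' 40;  python3 -c "
from h import *
need([.43,.318,.2])"
```

```text
time_s: 3.58
ee_pos: [0.5304, 0.0298, 0.0979]
ee_rot: [3.139, -0.001, 1.391]
contact_force: [0.8, 0.4, 1.9]
width: 0.344
finger_force: 43.4
t 3.5833 need [0.2657, -0.1501, -0.1024]
```

```bash
python3 -m jog '[[0,0,0,-0.03,0],[0,0,0,-0.06,0],[0,0,0,-0.09,0],[0,0,0,-0.11,0],[0,0,0,-0.115,0],[0,0.06,-0.035,-0.115,0],[0,0.1,-0.056,-0.115,0],[0,0.14,-0.08,-0.115,0],[0,0.18,-0.1,-0.115,0],[0,0.22,-0.125,-0.115,0],[0,0.2657,-0.15,-0.115,0],[0,0.2657,-0.15,-0.115,0]]';  python3 -c "
from h import *
need([.43,.318,.062])"
```

```text
time_s: 4.58
ee_pos: [0.4319, 0.3065, 0.2104]
ee_rot: [-3.14, 0.001, 1.391]
contact_force: [0.1, 0.2, -1.9]
width: 0.343
finger_force: 43.1
t 4.5833 need [0.0112, -0.0038, 0.1484]
```

```bash
python3 -m jog '[[0,0.004,-0.001,0.04,0],[0,0.004,-0.001,0.08,0],[0,0.004,-0.001,0.11,0],[0,0.004,-0.001,0.13,0],[0,0.004,-0.001,0.13,0],[0,0.004,-0.001,0.13,0]]';  python3 - <<'E'
from h import *
need([.43,.318,.062])
s=capture("side");t=capture("top")
a=cv2.resize(s[110:210,160:260,::-1],(400,400),interpolation=2);b=cv2.resize(t[150:250,110:210,::-1],(400,400),interpolation=2)
cv2.imwrite("pics/p3.png",np.hstack([a,b]))
E
```

```text
time_s: 5.08
ee_pos: [0.4317, 0.3083, 0.08]
ee_rot: [-3.138, 0.003, 1.391]
contact_force: [0.2, -0.0, -1.1]
width: 0.341
finger_force: 43.0
t 5.0833 need [0.0093, -0.0034, 0.018]
```

View pics/p3.png

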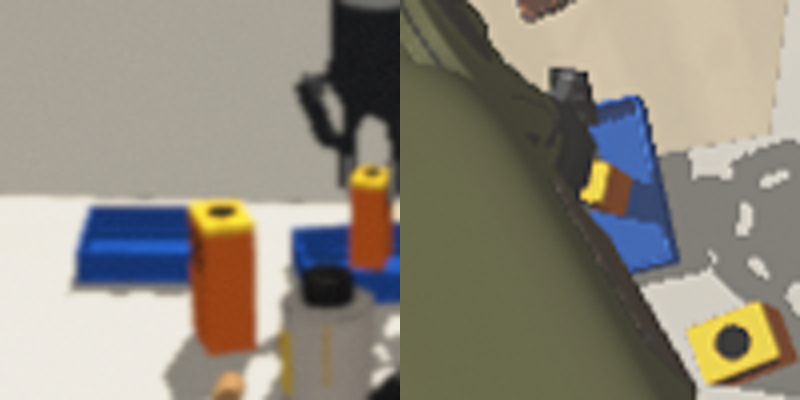

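The cartridge hangs over the far tray, at (370,215) in the side crop and (600,185) in the top crop. I'll lower it and let go.

```bash
python3 -m jog '[[0,0.004,-0.001,0.01,0],[0,0.004,-0.001,0.017,0],[0,0.004,-0.001,0.019,0],[0,0.004,-0.001,0.019,0],[0,0.004,-0.001,0.019,0]]'
```

```text
time_s: 5.6
ee_pos: [0.433, 0.3134, 0.0627]
ee_rot: [-3.141, 0.0, 1.391]
contact_force: [0.3, -0.6, -1.2]
width: 0.344
finger_force: 43.1
```

```bash
python3 -m jog '[[0,0,0,0.002,0],[0,0,0,0.003,0],[0,0,0,0.003,0],[0,0,0,0.003,0]]'
```

```text
time_s: 5.93
ee_pos: [0.4336, 0.3138, 0.0616]
ee_rot: [3.14, -0.001, 1.391]
contact_force: [-2.1, -1.4, 10.0]
width: 0.344
finger_force: 44.4
```

```bash
python3 -m jog '[[0.7,0,0,0,0],[0.7,0,0,0,0],[0.7,0,0,0,0],[0.7,0,0,0,0],[0.7,0,0,-0.04,0],[0.7,0,0,-0.08,0],[0.7,0,0,-0.12,0],[0.7,0,0,-0.16,0],[0.7,0,0,-0.2,0],[0.7,0,0,-0.2,0]]';  python3 - <<'E'
from h import *
print(read_state()["qpos"])
need([.46,-.085,.33],79.7)
s=capture("side");t=capture("top")
a=cv2.resize(s[110:210,200:300,::-1],(400,400),interpolation=2);b=cv2.resize(t[150:250,110:210,::-1],(400,400),interpolation=2)
cv2.imwrite("pics/p4.png",np.hstack([a,b]))
E
```

```text
time_s: 6.77
ee_pos: [0.4366, 0.316, 0.2681]
ee_rot: [3.132, -0.01, 1.391]
contact_force: [1.2, 0.8, 0.3]
width: 0.703
finger_force: 0.0
[ 6.26496891e-01  2.60735149e-01 -4.12099125e-02  1.25446654e+00
 -1.65388101e-05  2.37735458e+00]
t 6.7667 need [-0.3897, 0.0954, -0.065, -0.0]
```

View pics/p4.png

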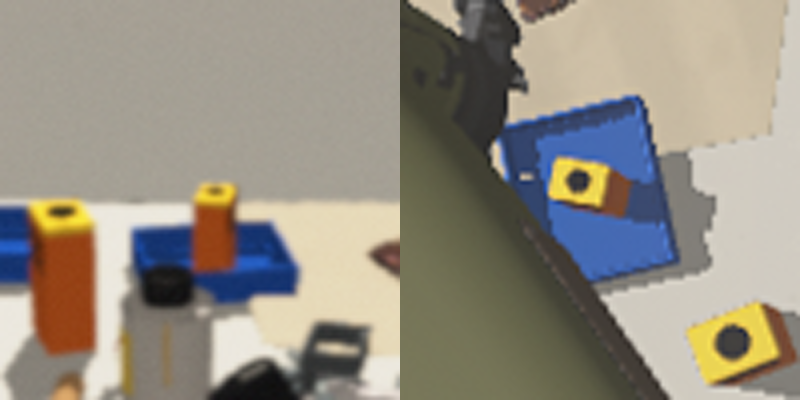

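The cartridge stands upright in the far tray, at (580,180) in the top crop. Next I'll go above the knob and see how the tool orientation behaves at the edge of the reach, since the knob needs a tilt.

```bash
python3 -m jog '[[0.9,-0.39,0.095,-0.08,0],[0.9,-0.39,0.095,-0.08,0],[0.9,-0.39,0.095,-0.08,0],[0.9,-0.39,0.095,-0.08,0],[0.9,-0.39,0.095,-0.08,0],[0.9,-0.39,0.095,-0.08,0],[0.9,-0.39,0.095,-0.08,0],[0.9,-0.39,0.095,-0.08,0],[0.9,-0.39,0.095,-0.08,0],[0.9,-0.39,0.095,-0.08,0]]'; python3 -c "
from h import *
print(read_state()['qpos'])"
python3 -m jog '[[0.9,0,0,-0.6,0],[0.9,0,0,-0.6,0],[0.9,0,0,-0.6,0],[0.9,0,0,-0.6,0],[0.9,0,0,-0.6,0],[0.9,0,0,-0.6,0],[0.9,0,0,-0.6,0],[0.9,0,0,-0.6,0],[0.9,0,0,-0.6,0],[0.9,0,0,-0.6,0]]'; python3 -c "
from h import *
print(read_state()['qpos'])"
```

```text
time_s: 7.7
ee_pos: [0.4557, -0.0897, 0.338]
ee_rot: [-3.138, 0.0, 1.39]
contact_force: [0.6, -0.6, 0.0]
width: 0.905
finger_force: 0.0
[-1.94025120e-01  1.33129602e-01 -2.53056187e-02  1.41574665e+00
 -5.34657955e-04  1.55798737e+00]
time_s: 8.53
ee_pos: [0.4245, -0.081, 0.5915]
ee_rot: [3.109, 0.0, 1.391]
contact_force: [0.4, 0.3, -0.3]
width: 0.898
finger_force: 0.0
[-1.88645934e-01  2.27073530e-01  8.05421782e-01  2.11647619e+00
  1.46176072e-06  1.56210920e+00]
```

```bash
python3 -m jog '[[0.9,0,0,-0.3,0],[0.9,0,0,-0.3,0],[0.9,0,0,-0.3,0],[0.9,0,0,-0.3,0],[0.9,0,0,-0.3,0],[0.9,0,0,-0.3,0]]'; python3 -c "
from h import *
print(read_state()['qpos'])"
```

```text
time_s: 9.03
ee_pos: [0.3936, -0.0752, 0.6124]
ee_rot: [3.065, 0.001, 1.391]
contact_force: [0.6, 0.7, -0.3]
width: 0.906
finger_force: 0.0
[-1.88722505e-01  1.56988460e-01  7.78523369e-01  2.11622877e+00
 -1.15116862e-05  1.56211757e+00]
```

```bash
python3 -m jog '[[0.9,0,0,0.1,0],[0.9,0,0,0.1,0],[0.9,0,0,0.1,0],[0.9,0,0,0.1,0]]'; python3 -c "
from h import *
print(read_state()['qpos'])"
```

```text
time_s: 9.37
ee_pos: [0.3985, -0.0761, 0.5056]
ee_rot: [3.081, 0.001, 1.391]
contact_force: [-0.3, 0.8, -0.8]
width: 0.899
finger_force: 0.0
[-1.88674917e-01  4.03620984e-02  3.09681815e-01  1.77918699e+00
  2.49576719e-05  1.56210228e+00]
```

```bash
python3 -m jog '[[0.9,0,-0.04,-0.1,0],[0.9,0,-0.08,-0.1,0],[0.9,0,-0.12,-0.1,0],[0.9,0,-0.16,-0.1,0],[0.9,0,-0.2,-0.1,0],[0.9,0,-0.2,-0.1,0],[0.9,0,-0.2,-0.1,0],[0.9,0,-0.2,-0.1,0]]'; python3 -c "
from h import *
print(read_state()['qpos'])"
```

```text
time_s: 10.03
ee_pos: [0.1967, -0.0393, 0.6]
ee_rot: [3.057, 0.001, 1.391]
contact_force: [0.6, -0.6, -0.6]
width: 0.903
finger_force: 0.0
[-1.98569489e-01 -2.15605278e-01  3.82636572e-01  2.08483257e+00
  7.20464703e-04  1.55236753e+00]
```

```bash
python3 -m jog '[[0.9,0,-0.05,-0.04,0],[0.9,0,-0.05,-0.08,0],[0.9,0,-0.05,-0.12,0],[0.9,0,-0.05,-0.16,0],[0.9,0,-0.05,-0.2,0],[0.9,0,-0.05,-0.24,0],[0.9,0,-0.05,-0.28,0],[0.9,0,-0.05,-0.3,0]]'; python3 -c "
from h import *
print(read_state()['qpos'])"
```

```text
time_s: 10.7
ee_pos: [0.1812, -0.0371, 0.6131]
ee_rot: [3.036, 0.001, 1.391]
contact_force: [-0.1, -0.6, 0.5]
width: 0.9
finger_force: 0.0
[-2.03730249e-01 -2.34398970e-01  4.16513939e-01  2.11636684e+00
  1.11067336e-03  1.54711563e+00]
```

```bash
for i in 1; do python3 -m jog '[[0.9,0,0,-0.04,0],[0.9,0,0,-0.08,0]]'; python3 -m jog '[[0.9,0,0,-0.04,0],[0.9,0,0,-0.08,0]]'; python3 -m jog '[[0.9,0,-0.04,-0.04,0],[0.9,0,-0.08,-0.08,0]]'; python3 -m jog '[[0.9,0,0.04,-0.04,0],[0.9,0,0.08,-0.08,0]]'; done | grep ee_; python3 -c "
from h import *
print(read_state()['qpos'])"
```

```text
ee_pos: [0.1871, -0.0382, 0.6242]
ee_rot: [3.003, 0.002, 1.391]
ee_pos: [0.191, -0.039, 0.6351]
ee_rot: [2.969, 0.003, 1.39]
ee_pos: [0.147, -0.031, 0.6298]
ee_rot: [2.943, 0.004, 1.39]
ee_pos: [0.1979, -0.0402, 0.6537]
ee_rot: [2.911, 0.005, 1.39]
[-2.00310491e-01 -2.35149505e-01  5.40584841e-01  2.11571901e+00
 -1.02154207e-04  1.55082346e+00]
```

```bash
{ python3 -m jog '[[0.9,0,0,-0.04,0],[0.9,0,0,-0.08,0]]'; python3 -m jog '[[0.9,0,0,-0.04,0],[0.9,0,0,-0.08,0]]'; python3 -m jog '[[0.9,0,0,-0.04,0],[0.9,0,0,-0.08,0]]'; python3 -m jog '[[0.9,0,0,-0.04,0],[0.9,0,0,-0.08,0]]'; python3 -m jog '[[0.9,0,0,-0.04,0],[0.9,0,0,-0.08,0]]'; python3 -m jog '[[0.9,0,0,-0.04,0],[0.9,0,0,-0.08,0]]';  python3 -m jog '[[0.9,0,0,-0.04,0],[0.9,0,0,-0.08,0]]';  python3 -m jog '[[0.9,0,0,-0.04,0],[0.9,0,0,-0.08,0]]'; } | grep ee_; python3 -c "
from h import *
s=read_state();print(s['qpos'],s['time_s'],Ro.from_euler('xyz',s['ee_rot']).as_matrix())"
```

```text
ee_pos: [0.1993, -0.0405, 0.6626]
ee_rot: [2.884, 0.005, 1.39]
ee_pos: [0.1955, -0.0397, 0.6733]
ee_rot: [2.848, 0.006, 1.39]
ee_pos: [0.1916, -0.0389, 0.6832]
ee_rot: [2.813, 0.007, 1.39]
ee_pos: [0.1866, -0.0379, 0.6927]
ee_rot: [2.779, 0.007, 1.389]
ee_pos: [0.1805, -0.0367, 0.702]
ee_rot: [2.745, 0.008, 1.389]
ee_pos: [0.173, -0.0351, 0.7111]
ee_rot: [2.711, 0.008, 1.389]
ee_pos: [0.1762, -0.0443, 0.7396]
ee_rot: [2.626, 0.04, 1.368]
ee_pos: [0.2077, -0.0673, 0.8355]
ee_rot: [2.377, 0.101, 1.371]
[ 0.0684766  -0.24724008  1.03249917  2.11621848 -0.25682379  1.69964068] 12.7 [[ 0.19792195  0.7210954   0.6639641 ]
 [ 0.97501203 -0.07511041 -0.2090693 ]
 [-0.10088829  0.68875239 -0.71794269]]
```

```bash
cat > kin.py <<'E'
import numpy as np
from scipy.optimize import least_squares
D=[([.26,-.138,1.173],(.219,-.477,.231)),([.2607,-.0412,1.2545],(.4366,.316,.2681)),([.1331,-.0253,1.4157],(.4557,-.0897,.338)),
([.2271,.8054,2.1165],(.4245,-.081,.5915)),([.157,.7785,2.1162],(.3936,-.0752,.6124)),([.0404,.3097,1.7792],(.3985,-.0761,.5056)),
([-.2156,.3826,2.0848],(.1967,-.0393,.6)),([-.2344,.4165,2.1164],(.1812,-.0371,.6131)),([-.2351,.5406,2.1157],(.1979,-.0402,.6537))]
def fk(p,q):
    L1,d1,L2,d2,Lt,h=p;a,b,c=q;e=a-b;w=e+c
    return np.array([L1*np.sin(a)+d1*np.cos(a)+L2*np.cos(e)+d2*np.sin(e)+Lt*np.cos(w),
      h+L1*np.cos(a)-d1*np.sin(a)-L2*np.sin(e)+d2*np.cos(e)-Lt*np.sin(w)])
S=least_squares(lambda p:np.concatenate([fk(p,q)-[np.hypot(x[0],x[1]),x[2]] for q,x in D]),[.4,0,.4,0,.25,.2])
P=S.x
E
python3 - <<'E'
from kin import *
print(P,np.abs(S.fun).max())
for w in (.8,.87,.96):
  for q2 in(-.83,-.6,-.4):
    for q3 in(-1.28,-.8,-.4,0,.4):
      q4=w-q2+q3
      if -1.9<q4<2.12: print(w,q2,q3,round(q4,2),fk(P,(q2,q3,q4)).round(3))
E
```

```text
[ 5.67089934e-01 -1.93192943e-04  3.86128295e-01  6.04848026e-02
  4.41081986e-01  2.18108825e-01] 0.00020988645471090028
0.8 -0.83 -1.28 0.35 [0.263 0.171]
0.8 -0.83 -0.8 0.83 [0.273 0.356]
0.8 -0.83 -0.4 1.23 [0.214 0.5  ]
0.8 -0.83 0 1.63 [0.105 0.61 ]
0.8 -0.83 0.4 2.03 [-0.039  0.668]
0.8 -0.6 -1.28 0.12 [0.325 0.174]
0.8 -0.6 -0.8 0.6 [0.377 0.352]
0.8 -0.6 -0.4 1.0 [0.353 0.506]
0.8 -0.6 0 1.4 [0.271 0.638]
0.8 -0.6 0.4 1.8 [0.145 0.727]
0.8 -0.4 -1.28 -0.08 [0.379 0.165]
0.8 -0.4 -0.8 0.4 [0.465 0.329]
0.8 -0.4 -0.4 0.8 [0.472 0.484]
0.8 -0.4 0 1.2 [0.418 0.63 ]
0.8 -0.4 0.4 1.6 [0.312 0.743]
0.87 -0.83 -1.28 0.42 [0.24 0.15]
0.87 -0.83 -0.8 0.9 [0.25  0.336]
0.87 -0.83 -0.4 1.3 [0.192 0.479]
0.87 -0.83 0 1.7 [0.082 0.589]
0.87 -0.83 0.4 2.1 [-0.062  0.648]
0.87 -0.6 -1.28 0.19 [0.302 0.153]
0.87 -0.6 -0.8 0.67 [0.355 0.331]
0.87 -0.6 -0.4 1.07 [0.33  0.485]
0.87 -0.6 0 1.47 [0.249 0.617]
0.87 -0.6 0.4 1.87 [0.122 0.707]
0.87 -0.4 -1.28 -0.01 [0.356 0.144]
0.87 -0.4 -0.8 0.47 [0.443 0.309]
0.87 -0.4 -0.4 0.87 [0.45  0.464]
0.87 -0.4 0 1.27 [0.396 0.609]
0.87 -0.4 0.4 1.67 [0.289 0.722]
0.96 -0.83 -1.28 0.51 [0.208 0.126]
0.96 -0.83 -0.8 0.99 [0.219 0.311]
0.96 -0.83 -0.4 1.39 [0.16  0.455]
0.96 -0.83 0 1.79 [0.05  0.565]
0.96 -0.6 -1.28 0.28 [0.271 0.129]
0.96 -0.6 -0.8 0.76 [0.323 0.307]
0.96 -0.6 -0.4 1.16 [0.299 0.461]
0.96 -0.6 0 1.56 [0.217 0.593]
0.96 -0.6 0.4 1.96 [0.09  0.682]
0.96 -0.4 -1.28 0.08 [0.325 0.12 ]
0.96 -0.4 -0.8 0.56 [0.411 0.284]
0.96 -0.4 -0.4 0.96 [0.418 0.44 ]
0.96 -0.4 0 1.36 [0.364 0.585]
0.96 -0.4 0.4 1.76 [0.258 0.698]
```

```bash
python3 -c "
from h import *
need([.30,-.12,.45]);need([.342,-.145,.23])"
```

```text
t 12.7 need [0.0058, -0.195, 0.349]
t 12.7 need [0.0119, -0.3144, 0.5401]
```

```bash
{ python3 -m jog '[[0.9,0.006,-0.195,0.349,0],[0.9,0.006,-0.195,0.349,0],[0.9,0.006,-0.195,0.349,0],[0.9,0.006,-0.195,0.349,0],[0.9,0.006,-0.195,0.349,0],[0.9,0.006,-0.195,0.349,0],[0.9,0.006,-0.195,0.349,0],[0.9,0.006,-0.195,0.349,0],[0.9,0.006,-0.195,0.349,0],[0.9,0.006,-0.195,0.349,0],[0.9,0.006,-0.195,0.349,0]]'; } | grep ee_; python3 -c "
from h import *
s=read_state();print(s['qpos'],s['time_s'],Ro.from_euler('xyz',s['ee_rot']).as_matrix())
need([.342,-.145,.23])"
```

```text
ee_pos: [0.2947, -0.127, 0.451]
ee_rot: [2.382, 0.103, 1.342]
[-0.56363833 -0.67902092 -0.54688031  0.95119402  0.15693783  1.25672934] 13.6167 [[ 0.22531013  0.72244711  0.6536861 ]
 [ 0.96889264 -0.09563958 -0.2282545 ]
 [-0.10238354  0.68477971 -0.72152225]]
t 13.6167 need [0.0159, -0.1155, 0.1945]
```

```bash
{ python3 -m jog '[[0.9,0.016,-0.1155,0.1945,0],[0.9,0.016,-0.1155,0.1945,0],[0.9,0.016,-0.1155,0.1945,0],[0.9,0.016,-0.1155,0.1945,0],[0.9,0.016,-0.1155,0.1945,0],[0.9,0.016,-0.1155,0.1945,0],[0.9,0.016,-0.1155,0.1945,0]]'; python3 -m jog '[[0.9,0.003,-0.02,0.022,0],[0.9,0.006,-0.041,0.043,0],[0.9,0.006,-0.041,0.043,0]]'; } | grep ee_; python3 -c "
from h import *
s=read_state();print(s['qpos'],s['time_s'],Ro.from_euler('xyz',s['ee_rot']).as_matrix())"
```

```text
ee_pos: [0.3384, -0.1425, 0.2244]
ee_rot: [2.395, 0.099, 1.344]
ee_pos: [0.3377, -0.1426, 0.166]
ee_rot: [2.394, 0.099, 1.344]
[-0.49677377 -0.43274658 -1.26506579 -0.00772     0.11125057  1.30568125] 14.45 [[ 0.22401602  0.72971113  0.64601741]
 [ 0.96952361 -0.09938724 -0.22393336]
 [-0.09920077  0.67649379 -0.7297365 ]]
```

```bash
{ python3 -m jog '[[0.9,0.003,-0.02,0.022,0],[0.9,0.003,-0.02,0.022,0]]'; python3 -m jog '[[0.9,0.003,-0.02,0.022,0],[0.9,0.003,-0.02,0.022,0]]';python3 -m jog '[[0.9,0.003,-0.02,0.022,0],[0.9,0.003,-0.02,0.022,0]]'; } | grep ee_; python3 -c "
from h import *
s=read_state();print(s['qpos'],s['time_s'],Ro.from_euler('xyz',s['ee_rot']).as_matrix())"
```

```text
ee_pos: [0.3467, -0.1483, 0.1567]
ee_rot: [2.397, 0.1, 1.345]
ee_pos: [0.3537, -0.1535, 0.1479]
ee_rot: [2.415, 0.096, 1.348]
ee_pos: [0.3589, -0.1577, 0.1359]
ee_rot: [2.435, 0.092, 1.352]
[-0.51431869 -0.26821317 -1.27694874 -0.14009863  0.12293313  1.2861287 ] 14.95 [[ 0.21573502  0.75567937  0.61839073]
 [ 0.97215211 -0.10685529 -0.20857187]
 [-0.09153513  0.64616611 -0.75768772]]
```

```bash
{ python3 -m jog '[[0.9,0.005,-0.03,0.012,0],[0.9,0.005,-0.03,0.012,0]]'; python3 -m jog '[[0.9,0.005,-0.03,0.012,0],[0.9,0.005,-0.03,0.012,0]]'; python3 -m jog '[[0.9,0.005,-0.03,0.012,0],[0.9,0.005,-0.03,0.012,0]]'; } | grep ee_; python3 -c "
from h import *
s=read_state();print(s['qpos'],s['time_s'],Ro.from_euler('xyz',s['ee_rot']).as_matrix())"
```

```text
ee_pos: [0.3481, -0.1562, 0.1257]
ee_rot: [2.464, 0.085, 1.357]
ee_pos: [0.3395, -0.1563, 0.1179]
ee_rot: [2.487, 0.079, 1.361]
ee_pos: [0.3307, -0.1569, 0.1109]
ee_rot: [2.509, 0.072, 1.366]
[-0.59179268 -0.24850121 -1.28310269 -0.07989497  0.1700951   1.21434313] 15.45 [[ 0.20279674  0.79829956  0.5670902 ]
 [ 0.97655755 -0.12219465 -0.17721123]
 [-0.07217226  0.58973408 -0.80436614]]
```

Run:
```python
from h import *
from scipy.optimize import least_squares
us=np.array([235+171/6-.4,180+183/6-.4]);ut=np.array([215+523/6-.4,95+496/6-.4])
r=least_squares(lambda X:np.r_[proj("side",X)-us,proj("top",X)-ut],[.48,-.11,.1]);print(r.x,r.fun)
g=np.radians(-10.4);R=np.array([[np.cos(g),-np.sin(g)],[np.sin(g),np.cos(g)]]);print(R.T@(r.x[:2]-[.553,-.0256]))
t=Ro.from_euler("xyz",read_state()["ee_rot"]).apply([0,0,1]);G=r.x
need(G-.1*t);need(G-.05*t); need(G+.014*t);need([.37,-.13,.21])
```

```text
[ 0.47414977 -0.10850877  0.1071417 ] [ 0.3847309  -0.06001702  0.04237347  0.43000423]
[-0.06258822 -0.09578067]
t 15.45 need [0.0766, 0.1064, -0.0242]
t 15.45 need [0.0766, 0.1064, 0.0258]
t 15.45 need [0.0766, 0.1064, 0.0898]
t 15.45 need [0.0271, 0.0866, -0.0622]
```

```bash
python3 -m jog '[[1,0.015,0.045,-0.03,0],[1,0.027,0.087,-0.062,0],[1,0.05,0.1,-0.06,0],[1,0.0766,0.1064,-0.03,0],[1,0.0766,0.1064,-0.024,0],[1,0.0766,0.1064,-0.024,0],[1,0.0766,0.1064,-0.024,0]]'
python3 - <<'E'
from h import *
G=np.array([.4742,-.1085,.1071])
s=read_state();R=Ro.from_euler("xyz",s["ee_rot"]);print(s["qpos"],R.as_matrix()[:,2]);t=R.apply([0,0,1])
need(G+.014*t)
S=capture("side")
cv2.imwrite("pics/p5.png",cv2.resize(S[150:270,200:340,::-1],(700,600),interpolation=2))
E
```

```text
time_s: 16.03
ee_pos: [0.4175, -0.0901, 0.1869]
ee_rot: [2.51, 0.073, 1.369]
contact_force: [-0.3, 0.1, -0.3]
width: 0.997
finger_force: 0.0
[-0.14182944 -0.27617874 -1.03462516  0.18297661 -0.09440116  1.5764653 ] [ 0.56680897 -0.17615069 -0.80479719]
t 16.0333 need [-0.0008, 0.0005, 0.1136]
```

View pics/p5.png

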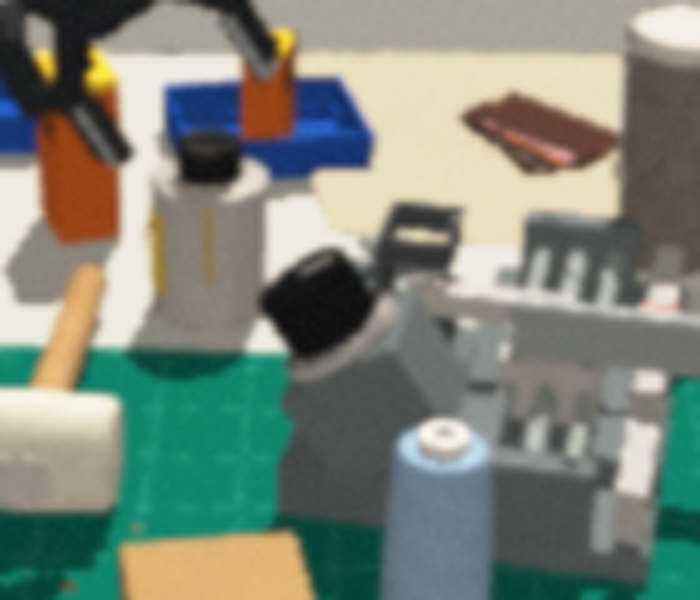

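The open fingertips at (265,65) and (120,150) are aimed along the knob's axis, with the knob at (318,303). I'll approach along that axis and grip.

```bash
python3 -m jog '[[1,-0.001,0,0.04,0],[1,-0.001,0,0.08,0],[1,-0.001,0,0.1,0],[1,-0.001,0,0.113,0],[1,-0.001,0,0.113,0],[1,-0.001,0,0.113,0]]';python3 -m jog '[[0.5,0,0,0,0],[0.5,0,0,0,0],[0.5,0,0,0,0],[0.5,0,0,0,0],[0.5,0,0,0,0],[0.5,0,0,0,0]]' 40
```

```text
time_s: 16.58
ee_pos: [0.4809, -0.1135, 0.0962]
ee_rot: [2.51, 0.073, 1.363]
contact_force: [-0.1, 0.3, 0.1]
width: 1.0
finger_force: 0.0
time_s: 17.08
ee_pos: [0.4799, -0.1118, 0.0966]
ee_rot: [2.51, 0.074, 1.367]
contact_force: [-9.6, 1.7, 7.6]
width: 0.574
finger_force: 39.4
```

```bash
cat >> h.py <<'E'
O=np.array([.553,-.0256]);g0=np.radians(-10.4);RG=np.array([[np.cos(g0),-np.sin(g0)],[np.sin(g0),np.cos(g0)]])
def gp(x,y,z): return np.r_[O+RG@[x,y],z]
E
python3 - <<'E'
from h import *
# visibility check of pointer/mark in top with code: rectify a gauge-plane patch at z=.075
im=capture("top");raw=cv2.imread("pics/raw_top0.png")[:,:,::-1]
def red(im):
    h=cv2.cvtColor(np.ascontiguousarray(im),cv2.COLOR_RGB2HSV);m=((h[...,0]<8)|(h[...,0]>172))&(h[...,1]>140)&(h[...,2]>90);sub=m[100:135,240:285];return np.argwhere(sub).mean(0),sub.sum()
print(red(raw),red(im))
print(np.abs(raw[112:150,250:300].astype(int)-im[112:150,250:300]).mean(), [proj("top",gp(.035,-.01,.08)),proj("top",gp(.1,.04,.07))])
E
```

```text
(array([19.71875, 23.71875]), np.int64(32)) (array([19.66666667, 23.73333333]), np.int64(30))
3.40719298245614 [array([277.23569635, 141.94242175]), array([264.10801217, 118.98466103])]
```

```bash
python3 -m jog '[[0.5,0,0,0,0.1],[0.5,0,0,0,0.2],[0.5,0,0,0,0.3],[0.5,0,0,0,0.4],[0.5,0,0,0,0.5],[0.5,0,0,0,0.6],[0.5,0,0,0,0.7],[0.5,0,0,0,0.8],[0.5,0,0,0,0.9],[0.5,0,0,0,1.0],[0.5,0,0,0,1.0],[0.5,0,0,0,1.0]]'
cat >> h.py <<'E'
def rect(im,z,x0=.0,x1=.12,y0=-.05,y1=.09,s=.0005):
    # rows: gauge x decreasing from x1, cols: gauge y from y1 (left) to y0
    ys=np.arange(y1,y0,-s);xs=np.arange(x1,x0,-s)
    c=np.float32([proj("top",gp(x,y,z)) for x,y in[(x1,y1),(x1,y0),(x0,y0),(x0,y1)]])
    d=np.float32([[0,0],[len(ys),0],[len(ys),len(xs)],[0,len(xs)]])
    return cv2.warpPerspective(np.ascontiguousarray(im),cv2.getPerspectiveTransform(c,d),(len(ys),len(xs)),flags=cv2.INTER_CUBIC),xs,ys
E
python3 - <<'E'
from h import *
print(read_state()["qpos"])
im=capture("top");np.save("pics/t1.npy",im);raw=cv2.imread("pics/raw_top0.png")[:,:,::-1]
a,_,_=rect(raw,.078);b,_,_=rect(im,.078)
cv2.imwrite("pics/p6.png",np.vstack([cv2.resize(q[:,:,::-1],None,fx=2,fy=1.2*1.0,interpolation=2) for q in(a,b)]))
print(a.shape)
E
```

```text
time_s: 18.13
ee_pos: [0.48, -0.111, 0.0958]
ee_rot: [2.702, -0.472, 0.501]
contact_force: [-6.4, -1.4, 2.6]
width: 0.574
finger_force: 56.4
[-0.18139567  0.05040874 -1.12618418 -0.23570486 -0.07061119  2.54314951]
(240, 280, 3)
```

```bash
cat > meas.py <<'E'
from h import *
def brass(im):
    r,xs,ys=rect(im,.08,.0,.07,-.05,.08);h=cv2.cvtColor(r,cv2.COLOR_RGB2HSV)
    m=((h[...,0]>12)&(h[...,0]<28)&(h[...,1]>110)).astype(float)*h[...,1]
    n=m.sum();return (m.sum(0)@ys/n,m.sum(1)@xs/n,int((m>0).sum())) if n else None
def shift(im,ref,x0,x1,y0,y1,z=.08):
    t,_,_=rect(ref,z,x0,x1,y0,y1);s,_,_=rect(im,z,x0,x1,y0-.01,y1+.06)
    q=cv2.matchTemplate(s,t,cv2.TM_CCOEFF_NORMED)[0];k=q.argmax()
    return .06-k*.0005, q[k]
if __name__=="__main__":
    raw=np.ascontiguousarray(cv2.imread("pics/raw_top0.png")[:,:,::-1]);im=capture("top");np.save("pics/last.npy",im)
    print("brass",brass(raw),brass(im)); print("carr",shift(im,raw,.02,.045,-.03,.01),"fence",shift(im,raw,.1,.15,-.045,-.02,.09),"ptr",shift(im,raw,.05,.085,-.01,.03))
E
python3 meas.py
```

```text
brass (np.float64(-0.009171721489747936), np.float64(0.03360344387946419), 485) (np.float64(0.0066388063971228655), np.float64(0.033826108870967715), 529)
carr (np.float64(0.014499999999999999), np.float32(0.95345575)) fence (np.float64(0.014499999999999999), np.float32(0.971113)) ptr (np.float64(0.013999999999999999), np.float32(0.95181334))
```

```bash
python3 -m jog '[[0.5,0,0,0,0.1],[0.5,0,0,0,0.2],[0.5,0,0,0,0.3],[0.5,0,0,0,0.4],[0.5,0,0,0,0.45],[0.5,0,0,0,0.45],[0.5,0,0,0,0.45]]' | tail -3; python3 meas.py; python3 -c "
from h import *
s=read_state();R=Ro.from_euler('xyz',s['ee_rot']).as_matrix();print(s['qpos'],R)"
```

```text
contact_force: [-9.7, -0.7, 5.8]
width: 0.573
finger_force: 58.7
brass (np.float64(-0.009171721489747936), np.float64(0.03360344387946419), 485) (np.float64(0.014071951562939963), np.float64(0.034000657091898964), 546)
carr (np.float64(0.020999999999999998), np.float32(0.9080679)) fence (np.float64(0.020999999999999998), np.float32(0.9710168)) ptr (np.float64(0.020499999999999997), np.float32(0.95739555))
[-0.18118023  0.04997073 -1.12667747 -0.23628406 -0.07044641  2.99315585] [[ 8.18432470e-01 -1.00624541e-01  5.65723425e-01]
 [ 5.25039632e-05 -9.84533962e-01 -1.75193822e-01]
 [ 5.74602723e-01  1.43414015e-01 -8.05769279e-01]]
```

```bash
python3 -m jog '[[1,0,0,0,0],[1,0,0,0,0],[1,0,0,0,0],[1,0,0,0,0],[1,0,0,-0.03,0],[1,0,0,-0.035,-0.1],[1,0,0,-0.035,-0.22],[1,0,0,-0.035,-0.34],[1,0,0,-0.035,-0.46],[1,0,0,-0.035,-0.58],[1,0,0,-0.035,-0.7],[1,0,0,-0.035,-0.82]]' ; python3 -m jog '[[1,0,0,0,-0.12],[1,0,0,0,-0.24],[1,0,0,0,-0.36],[1,0,0,0,-0.48],[1,0,0,0,-0.6],[1,0,0,0.02,-0.6],[1,0,0,0.035,-0.6],[1,0,0,0.035,-0.6]]';  python3 meas.py; python3 -c "
from h import *
s=read_state();print(s['qpos']);t=Ro.from_euler('xyz',s['ee_rot']).apply([0,0,1]);need(np.array([.4742,-.1085,.1071])+.013*t)"
```

```text
time_s: 19.87
ee_pos: [0.4633, -0.1058, 0.1257]
ee_rot: [2.564, -0.291, 0.854]
contact_force: [-0.2, -0.1, 0.3]
width: 0.998
finger_force: 0.0
time_s: 20.53
ee_pos: [0.4836, -0.1122, 0.0961]
ee_rot: [2.507, 0.055, 1.343]
contact_force: [-0.2, 0.5, 0.4]
width: 0.998
finger_force: 0.0
brass (np.float64(-0.009171721489747936), np.float64(0.03360344387946419), 485) (np.float64(0.014135920492191142), np.float64(0.03398848624163339), 542)
carr (np.float64(0.020999999999999998), np.float32(0.9092135)) fence (np.float64(0.020999999999999998), np.float32(0.9707067)) ptr (np.float64(0.020499999999999997), np.float32(0.957778))
[-0.18143257  0.05396443 -1.12304318 -0.23870322 -0.07180138  1.57522428]
t 20.5833 need [0.0008, -0.0008, -0.0011]
```

```bash
python3 -m jog '[[0.5,0,0,0,0],[0.5,0,0,0,0],[0.5,0,0,0,0],[0.5,0,0,0,0],[0.5,0,0,0,0]]' 40 | tail -3
python3 - <<'E'
from h import *
raw=np.ascontiguousarray(cv2.imread("pics/raw_top0.png")[:,:,::-1]);im=np.load("pics/last.npy")
for n,q in(("raw",raw),("now",im)):
    r,xs,ys=rect(q,.075,.06,.115,-.01,.07,.002)
    G=r.min(2); print(n,"cols y mm",(ys*1000).round()[[0,-1]])
    for i in range(0,len(xs)): print(int(xs[i]*1000),' '.join('%3d'%v for v in G[i]))
E
```

```text
contact_force: [-5.3, 1.4, 4.3]
width: 0.571
finger_force: 40.0
raw cols y mm [70. -8.]
115  48  47  43  42  49  50  44  42  42  41  40  39  38  34  33  37  40  41  40  40  39  39  39  39  40  40  40  40  40  39  38  37  37  37  38  38  37  38  38  38
113  43  45  43  42  47  51  45  43  40  36  35  36  38  39  45  43  38  33  32  35  38  39  38  38  40  40  40  40  40  39  38  38  38  39  39  39  39  40  40  40
111  39  42  41  40  45  50  46  42  40  44  46  41  42  60  80  66  45  38  41  43  40  39  39  39  39  39  39  39  42  46  44  42  41  41  41  42  42  43  44  45
109  36  40  38  34  36  41  38  34  36  59  72  66  67  99 138 112  68  59  65  69  53  39  30  32  30  30  38  39  43  51  47  41  39  39  42  44  44  44  44  42
107  36  31  30  29  34  44  45  45  48  78  66  62  69 108 171 156  99  73  59  67  80  40  26  36  41  45  45  37  35  44  44  40  43  45  44  39  34  30  26  27
105  60  56  60  67  72  73  69  72  77  67  48  42  56 100 173 164  94  54  37  48  70  71  72  69  75  83  71  57  56  69  69  62  63  62  55  47  44  50  53  57
103 103 104 116 122 128 120 
[... 7455 characters left out ...]
 158 162 168 170 163 158 158 157 158 160 160 158
66 113 109 104 108 118 118 119 122 124 122 122 121 118 116 126 131 120 115 131 165 176 173 168 171 169 166 167 168 169 169 170 170 166 164 165 167 169 170 168 159
64 146 139 134 133 135 136 138 143 141 138 138 135 132 131 147 151 123  95 100 146 167 166 165 164 163 165 166 165 164 164 164 164 165 165 164 165 165 165 159 152
62 163 159 153 149 150 152 155 157 156 154 155 152 148 146 159 169 146 114 108 145 167 168 167 166 165 166 166 166 165 165 165 165 165 164 164 164 165 165 161 155
60 153 152 150 148 149 153 155 155 155 153 153 150 147 147 158 172 167 153 145 158 168 169 169 167 167 167 168 168 167 166 167 166 166 167 166 166 166 167 163 157
```

```bash
python3 -m jog '[[0.5,0,0,0,0.1],[0.5,0,0,0,0.2],[0.5,0,0,0,0.3],[0.5,0,0,0,0.4],[0.5,0,0,0,0.5],[0.5,0,0,0,0.6],[0.5,0,0,0,0.7],[0.5,0,0,0,0.8],[0.5,0,0,0,0.88],[0.5,0,0,0,0.91],[0.5,0,0,0,0.91],[0.5,0,0,0,0.91]]' | tail -3
cat >> meas.py <<'E'
    def cen(im,x,y0,y1,sgn):
        r,xs,ys=rect(im,.075,x-.003,x+.003,y0,y1,.0005);p=r.min(2).mean(0).astype(float)
        p=sgn*p; w=np.clip(p-np.percentile(p,50),0,None);return (w@ys/w.sum()*1000).round(2)
    print("mark",cen(im,.092,.034,.049,1),"ptr by dark",[cen(im,.080,c-.009,c+.009,-1) for c in [.0110+shift(im,raw,.1,.15,-.045,-.02,.09)[0]]])
E
python3 meas.py
python3 - <<'E'
from h import *
for z in(.04,.05,.06,.07,.08,.09):
    X=at("top",215+295/6-.4,95+148/6-.4,z);print(z,RG.T@(X[:2]-O),(proj("side",X)-[234.6,179.6])*6)
E
```

```text
contact_force: [-5.9, -1.5, 4.3]
width: 0.579
finger_force: 54.8
brass (np.float64(-0.009171721489747936), np.float64(0.03360344387946419), 485) (np.float64(0.02842885256031375), np.float64(0.03419601982698402), 540)
carr (np.float64(0.036), np.float32(0.92723644)) fence (np.float64(0.036), np.float32(0.9777163)) ptr (np.float64(0.0355), np.float32(0.9523849))
mark 41.5 ptr by dark [np.float64(46.81)]
0.04 [0.10803962 0.04225892] [584.56058546 215.21546128]
0.05 [0.10501804 0.0417904 ] [579.8492614  196.14371712]
0.06 [0.10199645 0.04132189] [575.1071676  176.94741507]
0.07 [0.09897487 0.04085338] [570.33400164 157.62533087]
0.08 [0.09595328 0.04038487] [565.52945711 138.17622421]
0.09 [0.0929317  0.03991635] [560.69322357 118.5988384 ]
```

```bash
python3 -m jog '[[0.5,0,0,0,-0.1],[0.5,0,0,0,-0.2],[0.5,0,0,0,-0.3],[0.5,0,0,0,-0.4],[0.5,0,0,0,-0.5],[0.5,0,0,0,-0.57],[0.5,0,0,0,-0.57],[0.5,0,0,0,-0.57]]' | tail -3; python3 meas.py
```

```text
contact_force: [-6.5, 3.3, 2.1]
width: 0.579
finger_force: 46.9
brass (np.float64(-0.009171721489747936), np.float64(0.03360344387946419), 485) (np.float64(0.018332625289960564), np.float64(0.034127946809084514), 544)
carr (np.float64(0.0315), np.float32(0.89554757)) fence (np.float64(0.0315), np.float32(0.95153296)) ptr (np.float64(0.030999999999999996), np.float32(0.953346))
mark 41.49 ptr by dark [np.float64(42.24)]
```

```bash
python3 -m jog '[[0.5,0,0,0,-0.04],[0.5,0,0,0,-0.045],[0.5,0,0,0,-0.045],[0.5,0,0,0,-0.045]]' | tail -3
python3 - <<'E'
from h import *
S=np.vstack([cv2.resize(rect(capture("top"),.075)[0][:,:,::-1],(700,600),interpolation=2)]);cv2.imwrite("pics/p7.png",S)
E
python3 meas.py
```

```text
contact_force: [-4.9, 3.5, 1.6]
width: 0.572
finger_force: 46.2
brass (np.float64(-0.009171721489747936), np.float64(0.03360344387946419), 485) (np.float64(0.017790787524522508), np.float64(0.034184402984078655), 545)
carr (np.float64(0.030499999999999996), np.float32(0.88555455)) fence (np.float64(0.030999999999999996), np.float32(0.9449652)) ptr (np.float64(0.030499999999999996), np.float32(0.9540572))
mark 41.48 ptr by dark [np.float64(41.82)]
```

View pics/p7.png

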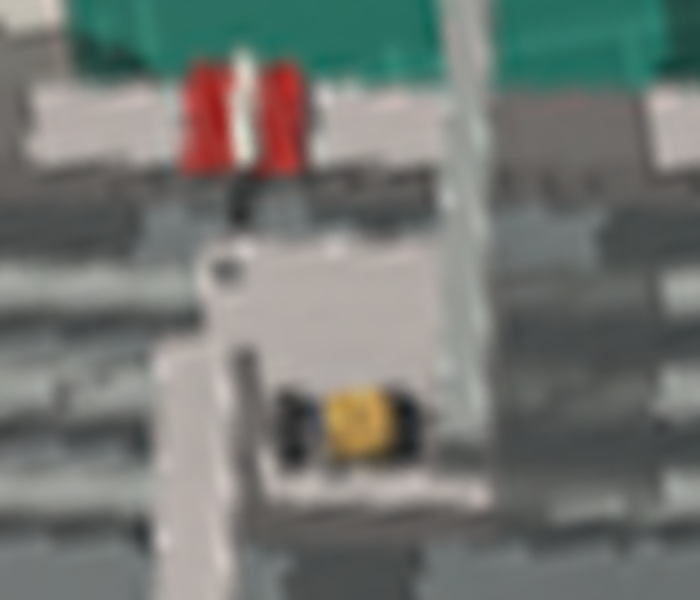

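The rectified crop shows the pointer at (243,195) under the white line at (245,110), with the brass tab against the right cheek. I'll make one last tiny correction, then release.

```bash
python3 -m jog '[[0.5,0,0,0,-0.02],[0.5,0,0,0,-0.02],[0.5,0,0,0,-0.02]]' | tail -1; python3 -m jog '[[1,0,0,0,0],[1,0,0,0,0],[1,0,0,0,0],[1,0,0,0,0],[1,0,0,-0.03,0],[1,0,0,-0.07,0],[1,0,0,-0.11,0],[1,0,0,-0.12,0],[1,0,0,-0.12,0]]';python3 meas.py
python3 - <<'E'
from h import *
a=np.load("pics/last.npy")[:,:,::-1].astype(int);b=cv2.imread("pics/raw_top0.png").astype(int)
d=(np.abs(a-b).sum(2)>60)
for n,(x,y) in dict(cone=(533,252),box=(582,303),jar=(323,165),glue=(362,320),mallet=(485,360)).items():
    u,v=int(x/1.5625),int(y/1.5625);print(n,d[v-15:v+15,u-15:u+15].mean().round(3))
E
```

```text
finger_force: 45.9
time_s: 24.2
ee_pos: [0.4156, -0.0907, 0.1979]
ee_rot: [2.504, -0.111, 1.123]
contact_force: [0.4, -0.1, 0.1]
width: 0.999
finger_force: 0.0
brass (np.float64(-0.009171721489747936), np.float64(0.03360344387946419), 485) (np.float64(0.017259383183008382), np.float64(0.0341158184992197), 551)
carr (np.float64(0.030499999999999996), np.float32(0.890854)) fence (np.float64(0.030499999999999996), np.float32(0.9515228)) ptr (np.float64(0.03), np.float32(0.95462036))
mark 41.5 ptr by dark [np.float64(41.42)]
cone 0.0
box 0.017
jar 0.0
glue 0.0
mallet 0.424
```

```bash
python3 -c "
from bench import *
print(hand_in())"
```

```text
the job is handed in; nothing more can be done
None
```

The job is handed in at 24 s: the cartridge stands upright in the far blue tray, and the pointer went about 5.3 mm past the white line and came back to within about 0.1 mm by camera, with the brass tab on the right cheek. The gripper is clear of everything, and the box, cone, jar and glue tin have not moved; the arm hid the mallet in the last picture, so I could not check it.

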